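Tip a moulded test plaque out of its open mould and lay it on the balance

TASK

Free the white moulded plaque from the open steel mould: press the end of it that gives right down, so that the other end tips up out of the cavity and stays up, then lift it out by the raised end. Lay it flat, right way up, in the middle of the balance's weighing pan without dropping it, let go, and leave everything else where it stands.

Things in the scene. Friction and masses are not known exactly. Their poses are not given: they have to be found in the camera images.
- plaque_mid (a point): Centre (half-way up) of the loose white plastic plaque, 0.12 to 0.24 kg, 140 mm long (x), 50 wide (y), 16 thick (z, up). 45 mm at each end are flat full-thickness pads; the web between is 11 mm thick, its top 5 mm lower; flat underside. At the start it lies level in the cavity, top 2 mm below the rim, 2 mm from the long walls, 3 mm from the end walls: no finger fits beside it.
- mould: Fixed dark steel mould, 200 (x) by 100 (y) by 58 mm high, open on top; origin under its centre. Cavity 146 by 54 mm, centred. Hidden under the plaque: a stiff rocker at the middle turning about the y axis, up to 0.40 rad, that stays where left; a rigid stop block under one end and empty depth under the other. Which end is which cannot be seen and varies: only touch tells.
- mould_rim (a point): Centre of the mould's mouth, at rim height, axes as the mould. Press the plaque 48 mm from its centre: the blocked end does not yield; the free end gives at about 4 to 5 N and sinks about 18 mm there, to a hard stop. The other end then stands up, its end edge's underside about 9 mm above the rim, the plaque tilted 0.40 rad, and stays when let go.
- balance: Fixed laboratory balance, white housing 230 mm (x) by 200 mm (y); origin at the centre of its underside, x away from its display. Its weighing pan is a rigid flat aluminium plate 150 mm (x) by 180 mm (y).
- pan_mid (a point): Centre of the top face of the balance's weighing pan, 66 mm above the table; axes as the balance, the pan is 150 mm in x and 180 mm in y, without a rim.
- jar: Glass jar, 54 mm across, 75 mm high, standing between mould and balance; origin under its centre. Leave alone.
- bottle: Amber bottle, 72 mm across, 170 mm high; origin under its centre. Leave alone.
- beaker: Glass beaker, 72 mm across, 90 mm high; origin under its centre. Leave alone.
- cover: The mould's steel cover plate, 100 by 180 mm, 28 mm high, lying on the bench; origin under its centre. Leave alone.
- bar: Brass bar 150 by 22 by 22 mm lying on the bench; origin under its centre. Leave alone.
- mouse: Black computer mouse 105 by 60 by 22 mm on a mat; origin under its centre. Leave alone.
- calliper: Calliper, 200 mm long, 12 mm high, lying on the bench; origin under the middle of its beam. Leave alone.
Things that resemble listed ones, but are neither listed nor needed, are in the scene too. Leave any blue, purple or turquoise look-alike of the part that bears plaque_mid alone.

How it is judged:
By the outcome, as a careful person would: the job done as asked, in the order asked, and still so for the second after the job is handed in, with the robot touching nothing.
It also fails if it takes over 51 s, if anything falls off the work surface, if the arm or the gripper's body presses on something with over 40 N, if the wrist force passes 120 N, or if a joint passes its speed limit or range.

ROBOT

A 7-joint arm with a two-finger parallel gripper is mounted at the origin on the work surface. World frame = base frame: x ahead of the robot, y to its left, z up, the work surface at z = 0. Lengths are in m, angles in rad, forces in N, time in s.
With the tool pointing down it reaches from about 0.4 to 0.85 m from the base axis. Payload 6.9 kg.
Tool frame: the origin (TCP) lies midway between the tips of the shut fingers; the grasp point (between the pads) lies 19 mm behind it; y points along the fingers, z is the direction in which the jaws open and shut, and the axes are right-handed (so a half turn about y gives the same grasp; the last joint's range is limited). The gripper opens to 85 mm and grips with 20 to 120 N. Pads are 22 mm wide; open, the fingers measure 114 mm over their backs; the gripper's body (76 mm by 85 mm) begins 54 mm behind the grasp point. The pads swing forward as they close: fully open they stand 13 mm farther back than shut.
Start: joints at [-1.085, 0.507, -0.238, 1.5, 0.126, 1.149, -0.155], TCP at [0.232, 0.58, 0.192] pointing down, gripper open.
Joint ranges: [-3.08, 3.08], [-0.24, 2.05], [-1.43, 1.35], [0, 2.5], [-1.52, 4.66], [0.17, 1.96], [-2.89, 2.89]. Speed limits (rad/s): [2.39, 2.39, 3.14, 3.14, 3.14, 3.14, 3.14].

INTERFACE

Orientations are given as a unit quaternion [x, y, z, w].
In Python, from station import env gives the robot as it stands. The module is installed in compiled form; this text tells all that it offers.
- The arm moves only by the tool step_arm, never from a script. Its argument "targets" is a list of rows, each an object of numbers: "tx", "ty", "tz": the shift along the world's x, y, z in cm; "spin": the turn about the world's z in rad. In form: [{"tx": .., "ty": .., "tz": .., "spin": ..}, ...]. A call has 1 to 10 rows; each row is the pose to reach, as a shift and turn from the pose measured when the call began; what a row does not reach only later rows make up. A row lasts 1/10 s, in which the tool goes at most 50 mm and 8.59 degrees, less where a joint would pass 70% of its speed; a pose out of reach is approached as far as the arm can. A call with a gripper value outside its range is refused whole. "hand" is the gripper command: -1 is shut, 1 is fully open, values between are in proportion, set as the call begins (left out, the last holds). The fingers move at their own pace and stop on an object; the grip force is fixed at half the most. Time passes only in rows, so rows that repeat a pose let the fingers close. It gives the time, the measured TCP pose, the force and the opening at its end, in the units of the state.
- env.sense(): the state, without advancing time (a new reading comes with each control period).
- env.get_image(name): name is "scene" or "top"; returns the picture (400x640x3 uint8, red, green, blue); there is no depth.
- env.get_calibration(name): a dict with "fx", "fy", "cx", "cy" (pixels), "k1" (the pictures are not rectified: a ray, as slopes to the right and down, at radius r is drawn at 1 + k1 r^2 times it, then the intrinsics apply), "R" (3x3) and "t" (3): a world point X has camera coordinates R X + t. Camera axes: x right, y down, z forward; pixel columns grow to the right and rows downward; lengths in m; the calibration is good to about 2 mm. A picture is of the moment at which its call begins. get_calibration takes no time and is no camera call.
- env.finish_job(): hands the job in, once; it reports no verdict.
The state is a dict: "time": time; "joint_pos": joint angles; "joint_velocities": joint speeds; "tau": joint torques, N m; "tcp_pos": TCP position; "ee_rot": TCP orientation; "force": force on the tool from outside, world axes, zero at the start; "moment": the same for the moment, N m; "opening": finger opening in m.
Only numpy, scipy, OpenCV 4.12 (cv2) and the standard library are available. Lean on these libraries where they do the work, as an engineer would, in place of code of your own. Each camera call takes 0.05 s, during which the arm holds its last target. There are 200 camera calls.

## Working session

There is one attempt and no reset: what is moved stays moved. The work goes in short steps, Python scripts to look and compute and a tool call to move; the robot and the scene stay as the last step left them, time stands still between calls to the robot, and variables do not carry over. Pictures are saved under pics/ and viewed, about 8 in all and at most 12, crops included, and the job is handed in when it is done.

Besides the shell and the picture viewer there is one more tool, called after "Request:" as a command line: name --argument value ..., lists and objects as JSON in quotes. step_arm: Moves the arm, as the interface text tells. Its arguments: {"type":"object","properties":{"targets":{"type":"array"},"hand":{"type":"number"}},"required":["targets"]}

```bash
mkdir -p pics; cat > h.py <<'E'
import numpy as np, cv2
from station import env
def cal(n):
    c=env.get_calibration(n); return c,np.array(c['R']),np.array(c['t'])
def ray(n,u,v):
    c,R,t=cal(n); x=(u-c['cx'])/c['fx']; y=(v-c['cy'])/c['fy']; rd=np.hypot(x,y); r=rd
    for _ in range(20): r=rd/(1+c['k1']*r*r)
    s=r/rd if rd>0 else 1
    return -R.T@t, R.T@np.array([x*s,y*s,1])
def onz(n,u,v,z):
    o,d=ray(n,u,v); return o+d*(z-o[2])/d[2]
def proj(n,X):
    c,R,t=cal(n); p=R@np.array(X)+t; x,y=p[:2]/p[2]; f=1+c['k1']*(x*x+y*y)
    return np.array([c['fx']*x*f+c['cx'],c['fy']*y*f+c['cy']])
def snap(n,f):
    im=env.get_image(n)[:,:,::-1].copy(); cv2.imwrite('pics/'+f,im); return im
E
python3 - <<'E'
from h import *
snap('scene','s0.png');snap('top','t0.png')
print(env.sense())
for n in('scene','top'):
    c,R,t=cal(n);print(n,c,-R.T@t)
E
```

```text
{'time': 0.1, 'joint_pos': array([-1.08450751,  0.50823662, -0.23755624,  1.50099184,  0.12569064,
        1.14890453, -0.15480531]), 'joint_velocities': array([ 0.00018916, -0.00204304,  0.00037548, -0.00349873, -0.00034196,
        0.00250221,  0.00159934]), 'tau': array([-5.26717005e-03, -6.21840978e+01, -2.19489053e+00, -2.50207239e+01,
        1.24997078e-02,  7.79301598e-03,  1.25897321e-05]), 'tcp_pos': array([0.2321526 , 0.57975431, 0.19124231]), 'ee_rot': array([ 0.69486964, -0.13391188,  0.13370903, -0.69379081]), 'force': array([-0.08560407, -0.44694666, -0.40815403]), 'moment': array([ 0.0585472 ,  0.00331022, -0.03977573]), 'opening': 0.08510928353045155}
scene {'fx': 378.1316288847729, 'fy': 378.1316288847729, 'cx': 326.4642360095936, 'cy': 195.73564196000248, 'k1': 0.010321428213081197, 'R': array([[-0.37656227,  0.92634363,  0.00939876],
       [ 0.67467417,  0.28118196, -0.68245986],
       [-0.63483511, -0.25064754, -0.73086264]]), 't': array([ 0.1107347 , -0.34747466,  1.61065539])} [1.29863127 0.39883203 0.93898958]
top {'fx': 511.6857901028157, 'fy': 511.6857901028157, 'cx': 313.55077397112274, 'cy': 201.33258157179574, 'k1': -0.1171717646132732, 'R': array([[-0.00710267, -0.99996338, -0.00477485],
       [-0.98804087,  0.00775333, -0.15399716],
       [ 0.15402854,  0.00362395, -0.98805975]]), 't': array([0.08579061, 0.53351833, 1.84943073])} [0.24288214 0.07494867 1.90991801]
```

View pics/t0.png

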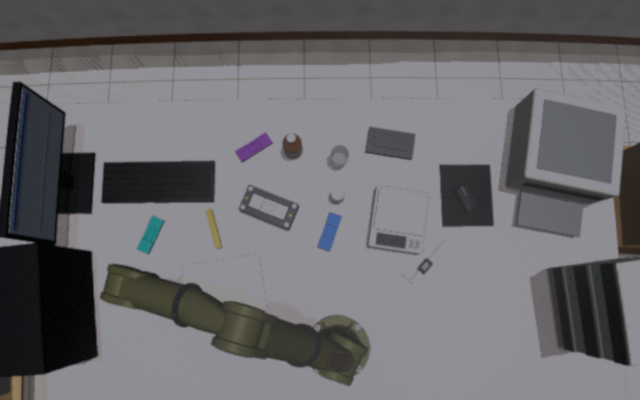

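View pics/s0.png

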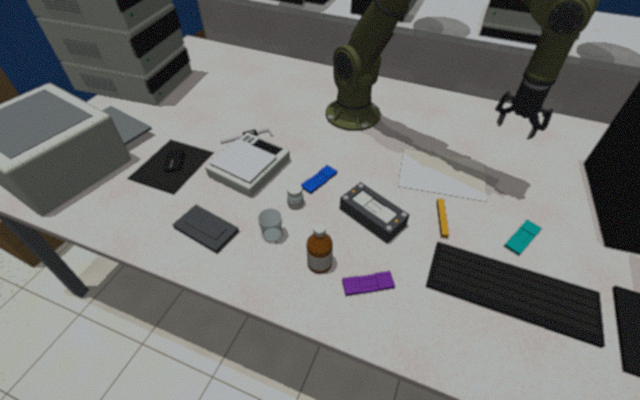

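Top view: the white plaque lies in the dark mould at about (269,208). Look-alikes are the blue (330,232), purple (254,147) and turquoise (151,235) pieces, and the cover is at (390,143). By the description, I choose the white one in the mould, which is at (374,210) in the scene view. The balance is at (400,218), its pan behind the display, and the jar is at (337,196). Next I measure and take a close crop.

```bash
python3 - <<'E'
from h import *
t=cv2.imread('pics/t0.png'); s=cv2.imread('pics/s0.png')
def big(im,a,b,c,d,k): return cv2.resize(im[b:d,a:c],None,fx=k,fy=k,interpolation=cv2.INTER_CUBIC)
A=big(t,230,175,310,240,5); B=big(t,360,175,440,260,5)[:,:]; C=big(s,330,175,420,245,5); D=big(s,200,130,295,200,4)
cv=np.zeros((600,800,3),np.uint8)
A=A[:325,:400];B=cv2.resize(B,(280,298))
cv[:A.shape[0],:400]=A; cv[:298,400:680]=B
C=cv2.resize(C,(360,280)); cv[320:600,:360]=C; D=cv2.resize(D,(380,280)); cv[320:600,400:780]=D
cv2.imwrite('pics/c0.png',cv)
g=cv2.cvtColor(t,cv2.COLOR_BGR2GRAY)
# mould outline (dark)
m=np.zeros_like(g); m[175:240,230:310]=(g[175:240,230:310]<100)*255
m=cv2.morphologyEx(m,cv2.MORPH_CLOSE,np.ones((3,3)))
cs=cv2.findContours(m,cv2.RETR_EXTERNAL,cv2.CHAIN_APPROX_NONE)[0]; c=max(cs,key=cv2.contourArea)
def rect(c,z,n='top'):
    P=np.array([onz(n,*p,z)[:2] for p in c.reshape(-1,2)],np.float32)*1000
    return cv2.minAreaRect(P), P
print('mould',rect(c,.058)[0])
msk=np.zeros_like(g); cv2.drawContours(msk,[c],-1,255,-1); msk=cv2.erode(msk,np.ones((5,5)))
w=((g>120)&(msk>0)).astype(np.uint8)*255; w=cv2.morphologyEx(w,cv2.MORPH_CLOSE,np.ones((5,5)))
for q in cv2.findContours(w,0,1)[0]:
    if cv2.contourArea(q)>30: print('white',cv2.boundingRect(q),rect(q,.056)[0])
E
```

```text
mould ((509.853515625, 247.1780548095703), (203.18040466308594, 104.04444122314453), 67.60120391845703)
white (249, 194, 39, 25) ((514.8178100585938, 248.01150512695312), (139.89686584472656, 47.88198471069336), 67.65132904052734)
```

View pics/c0.png

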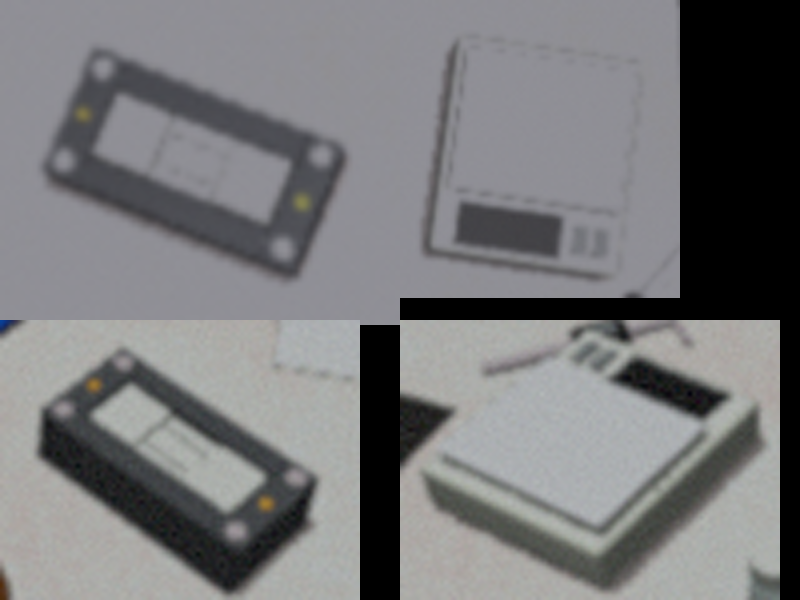

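The crop shows the white, uncoloured plaque with its stepped web lying in the steel mould. Pan corners in the scene picture are about (211,164), (250,181), (276,158) and (235,141).

```bash
python3 - <<'E'
from h import *
from scipy.spatial.transform import Rotation as Ro
s=cv2.imread('pics/s0.png'); t=cv2.imread('pics/t0.png')
P=np.array([onz('scene',200+(x-400)/4,130+(y-320)/4,.066)[:2] for x,y in((445,455),(600,525),(705,430),(540,365))])
print('pan scene',P.round(3).tolist(),P.mean(0), [np.linalg.norm(P[i]-P[i-1]).round(3) for i in range(4)], np.degrees(np.arctan2(*(P[1]-P[0])[::-1])),np.degrees(np.arctan2(*(P[3]-P[0])[::-1])))
P=np.array([onz('top',360+(x-400)/3.5,175+y/3.5,.066)[:2] for x,y in((464,42),(640,62),(615,213),(455,190))])
print('pan top',P.round(3).tolist(),P.mean(0),[np.linalg.norm(P[i]-P[i-1]).round(3) for i in range(4)])
# plaque in scene
g=cv2.cvtColor(s,cv2.COLOR_BGR2GRAY)
m=np.zeros_like(g); m[175:245,330:420]=(g[175:245,330:420]<95)*255
m=cv2.morphologyEx(m,cv2.MORPH_CLOSE,np.ones((3,3)))
c=max(cv2.findContours(m,0,1)[0],key=cv2.contourArea)
k=np.zeros_like(g);cv2.drawContours(k,[c],-1,255,-1);k=cv2.erode(k,np.ones((5,5)))
w=((g>110)&(k>0)).astype(np.uint8)*255; w=cv2.morphologyEx(w,cv2.MORPH_CLOSE,np.ones((5,5)))
for q in cv2.findContours(w,0,1)[0]:
    if cv2.contourArea(q)>60: print('pl',cv2.boundingRect(q),cv2.minAreaRect(np.array([onz('scene',*p,.056)[:2]*1000 for p in q.reshape(-1,2)],np.float32)))
# jar,top
for n,u,v,z in(('top',337,193,.075),('scene',295,187,.075)): print('jar',onz(n,u,v,z))
e=env.sense();R=Ro.from_quat(e['ee_rot']).as_matrix();print(R.round(3),np.degrees(np.arctan2(R[1,2],R[0,2])))
E
```

```text
pan scene [[0.553, -0.32], [0.576, -0.155], [0.439, -0.13], [0.417, -0.309]] [ 0.49647401 -0.22871431] [np.float64(0.136), np.float64(0.166), np.float64(0.14), np.float64(0.18)] 81.95625939492308 175.68282437038783
pan top [[0.582, -0.156], [0.559, -0.341], [0.401, -0.309], [0.426, -0.143]] [ 0.49184966 -0.23715291] [np.float64(0.156), np.float64(0.186), np.float64(0.162), np.float64(0.168)]
pl (353, 191, 45, 39) ((520.987548828125, 259.46331787109375), (166.64358520507812, 62.79125213623047), 61.73186492919922)
jar [ 0.55894365 -0.00386466  0.075     ]
jar [ 0.55145744 -0.00453289  0.075     ]
[[ 0.928 -0.001  0.372]
 [-0.372 -0.001  0.928]
 [ 0.    -1.    -0.002]] 68.18352480330081
```

Plaque centre is about (0.515, 0.248) and its long axis 67.7°. Pan centre is about (0.494, -0.235). First I go above the +u end (0.533, 0.292) with the fingers shut.

Request:
step_arm --targets '[{"tx":3,"ty":-2.9,"tz":0,"spin":-0.14},{"tx":6,"ty":-5.8,"tz":0,"spin":-0.28},{"tx":9,"ty":-8.6,"tz":0,"spin":-0.42},{"tx":12,"ty":-11.5,"tz":0,"spin":-0.56},{"tx":15,"ty":-14.4,"tz":0,"spin":-0.7},{"tx":18,"ty":-17.2,"tz":0,"spin":-0.84},{"tx":21,"ty":-20,"tz":0,"spin":-0.98},{"tx":24,"ty":-23,"tz":0,"spin":-1.12},{"tx":27,"ty":-26,"tz":0,"spin":-1.26},{"tx":30.1,"ty":-28.8,"tz":0,"spin":-1.4}]' --hand -1

```text
time: 1.1
tcp_pos: [0.534, 0.2901, 0.191]
ee_rot: [-0.444, 0.551, -0.551, 0.443]
force: [0.6, 0.1, 0.1]
opening: -0.0003
```

```bash
python3 - <<'E'
from h import *
P=np.array([onz('scene',330+x/4,175+(y-320)/4,.056)[:2] for x,y in((92,403),(130,383),(267,474),(228,511))])
print(P.round(3).tolist(),P.mean(0),np.degrees(np.arctan2(*(P[1]-P[2])[::-1])))
from scipy.spatial.transform import Rotation as Ro
e=env.sense();R=Ro.from_quat(e['ee_rot']).as_matrix();print(e['time'],e['tcp_pos'],e['joint_pos'].round(2),e['opening'],np.degrees(np.arctan2(R[1,2],R[0,2])))
E
```

```text
[[0.499, 0.174], [0.466, 0.195], [0.518, 0.323], [0.565, 0.305]] [0.51191305 0.24956733] -111.96995693240841
1.1 [0.53395722 0.29008168 0.19100811] [-0.65  0.48  0.17  1.55 -0.09  1.12 -0.67] -0.0003456824122977496 -12.368992742778685
```

Request:
step_arm --targets '[{"tx":-0.1,"ty":0.2,"tz":-3,"spin":-0.09},{"tx":-0.2,"ty":0.3,"tz":-6.5,"spin":-0.17},{"tx":-0.2,"ty":0.3,"tz":-9.5,"spin":-0.17},{"tx":-0.2,"ty":0.3,"tz":-12,"spin":-0.17},{"tx":-0.2,"ty":0.3,"tz":-12.6,"spin":-0.17},{"tx":-0.2,"ty":0.3,"tz":-12.6,"spin":-0.17}]'

```text
time: 1.7
tcp_pos: [0.5313, 0.2928, 0.0642]
ee_rot: [-0.396, 0.587, -0.586, 0.394]
force: [-0.0, -0.4, -0.3]
opening: -0.0002
```

Request:
step_arm --targets '[{"tx":0,"ty":0,"tz":-0.3},{"tx":0,"ty":0,"tz":-0.6},{"tx":0,"ty":0,"tz":-0.8},{"tx":0,"ty":0,"tz":-1.0},{"tx":0,"ty":0,"tz":-1.1},{"tx":0,"ty":0,"tz":-1.1}]'

```text
$.targets[0]: bad value
```

Request:
step_arm --targets '[{"tx":0,"ty":0,"tz":-0.3,"spin":0},{"tx":0,"ty":0,"tz":-0.6,"spin":0},{"tx":0,"ty":0,"tz":-0.8,"spin":0},{"tx":0,"ty":0,"tz":-1.0,"spin":0},{"tx":0,"ty":0,"tz":-1.1,"spin":0},{"tx":0,"ty":0,"tz":-1.1,"spin":0}]'

```text
time: 2.3
tcp_pos: [0.5313, 0.2928, 0.0532]
ee_rot: [-0.396, 0.587, -0.586, 0.394]
force: [-1.0, -0.0, -0.3]
opening: -0.0001
```

Request:
step_arm --targets '[{"tx":0,"ty":0,"tz":-0.1,"spin":0},{"tx":0,"ty":0,"tz":-0.2,"spin":0},{"tx":0,"ty":0,"tz":-0.3,"spin":0}]'

```text
time: 2.6
tcp_pos: [0.5313, 0.2928, 0.0501]
ee_rot: [-0.396, 0.587, -0.586, 0.394]
force: [-0.2, 0.5, -0.6]
opening: -0.0001
```

Request:
step_arm --targets '[{"tx":0,"ty":0,"tz":-0.1,"spin":0},{"tx":0,"ty":0,"tz":-0.2,"spin":0},{"tx":0,"ty":0,"tz":-0.3,"spin":0}]'

```text
time: 2.9
tcp_pos: [0.5313, 0.2928, 0.047]
ee_rot: [-0.396, 0.587, -0.586, 0.394]
force: [-0.0, 0.1, 0.2]
opening: -0.0
```

```bash
python3 - <<'E'
from h import *
a=snap('scene','s1.png')[160:250,310:440]; b=snap('top','t1.png')[165:245,220:320]
cv=np.zeros((560,800,3),np.uint8)
a=cv2.resize(a,(400,277),interpolation=2); b=cv2.resize(b,(390,312),interpolation=2)
cv[:277,:400]=a; cv[:312,405:795]=b; cv2.imwrite('pics/c1.png',cv[:320]); print(env.sense()['force'],env.sense()['tau'])
E
```

```text
[0.09325907 0.40915675 0.23803666] [ 1.68159470e-02 -6.38569522e+01  4.13598552e+00 -1.94617903e+01
  5.02850235e-03 -1.13643947e-02  3.99528217e-03]
```

View pics/c1.png

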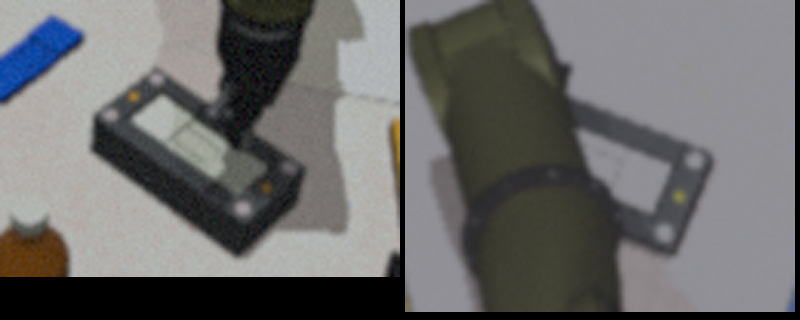

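The crop shows the fingertip near scene pixel (387,205), so I compare that with the projected TCP.

```bash
python3 - <<'E'
from h import *
p=env.sense()['tcp_pos']; print(p,proj('scene',p),proj('scene',[.5316,.2931,.056]))
im=cv2.imread('pics/s1.png'); q=im[170:240,340:420]; q=cv2.resize(q,None,fx=8,fy=8,interpolation=2)
q=cv2.convertScaleAbs(q,alpha=1.5,beta=20)
for X,c in((p,(0,0,255)),([.5135,.2487,.056],(255,0,0))):
    u=(proj('scene',X)-[340,170]+.5)*8; cv2.circle(q,tuple(int(i) for i in u),5,c,2)
u=np.array([.378,.926]);v=np.array([-.926,.378])
for a,b in((73,27),(73,-27),(-73,27),(-73,-27),(100,50),(100,-50),(-100,50),(-100,-50)):
    X=np.r_[np.array([.5135,.2487])+(a*u+b*v)/1000,.058]; w=(proj('scene',X)-[340,170]+.5)*8; cv2.circle(q,tuple(int(i) for i in w),4,(0,255,0),2)
cv2.imwrite('pics/c2.png',q)
E
```

```text
[0.53120271 0.29271712 0.04696774] [385.61451883 215.58217897] [386.063847   213.81178219]
```

View pics/c2.png

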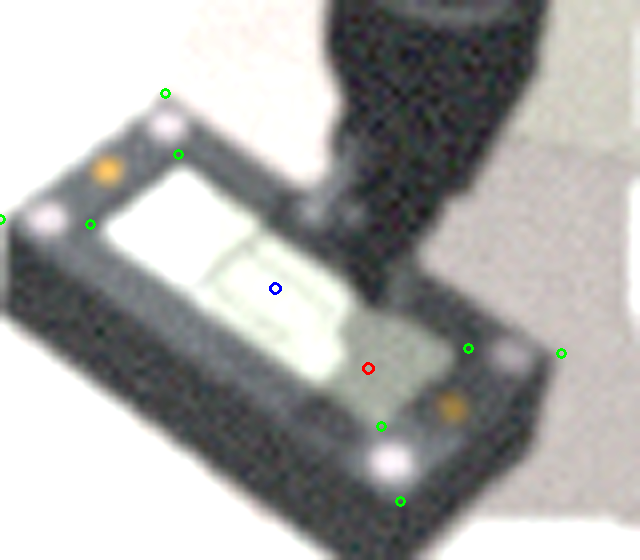

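```bash
python3 - <<'E'
from h import *
for z in(.191,.204,.23): print(z,proj('scene',[.232,.580,z]),proj('top',[.232,.580,z]))
J=np.array([.372,.928,0])
for s in(1,-1): print(proj('scene',np.array([.232,.58,.204])+s*.0425*J))
im=cv2.imread('pics/s0.png')[70:150,470:570]
im=cv2.convertScaleAbs(cv2.resize(im,None,fx=6,fy=6,interpolation=2),alpha=1.4,beta=20)
for z,c in((.191,(0,0,255)),(.204,(0,255,0))):
  for s in(1,0,-1):
    w=(proj('scene',np.array([.232,.58,z])+s*.0425*J)-[470,70]+.5)*6; cv2.circle(im,tuple(int(i) for i in w),4,c,2)
cv2.imwrite('pics/c3.png',im)
E
```

```text
0.191 [507.40275035 144.83819013] [165.88000866 284.38418448]
0.204 [508.92479703 141.5437009 ] [164.76007361 284.40402017]
0.23 [512.0460416  134.78971907] [162.46992799 284.44426316]
[522.24046517 147.76774311]
[496.06826633 135.53021991]
```

View pics/c3.png

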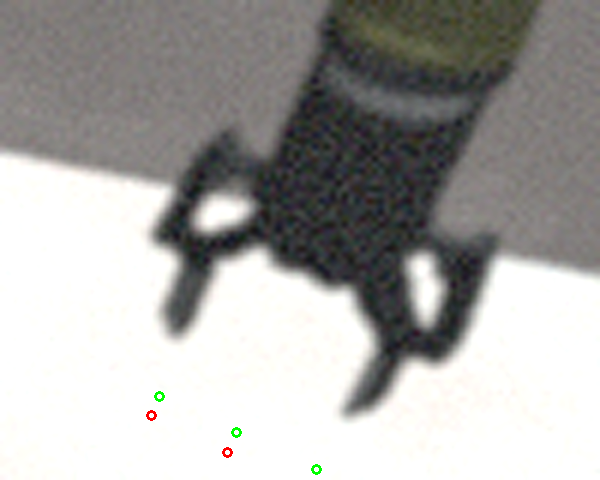

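```bash
python3 - <<'E'
from h import *
for z in(.047,.085,.09): print(z,proj('scene',[.5312,.2927,z]))
E
```

```text
0.047 [385.61069088 215.57317983]
0.085 [387.17263597 207.437322  ]
0.09 [387.38389435 206.33716875]
```

Request:
step_arm --targets '[{"tx":0,"ty":0,"tz":-0.4,"spin":0},{"tx":0,"ty":0,"tz":-0.8,"spin":0},{"tx":0,"ty":0,"tz":-1.2,"spin":0},{"tx":0,"ty":0,"tz":-1.5,"spin":0}]'

```text
time: 3.4
tcp_pos: [0.531, 0.2926, 0.0314]
ee_rot: [-0.397, 0.587, -0.586, 0.393]
force: [0.4, -0.2, 0.3]
opening: -0.0001
```

The fingertips are really about 38 mm above the reported TCP, in both pictures. Contact is then due at a reported z of about 0.018.

Request:
step_arm --targets '[{"tx":0,"ty":0,"tz":-0.4,"spin":0},{"tx":0,"ty":0,"tz":-0.8,"spin":0},{"tx":0,"ty":0,"tz":-1.0,"spin":0},{"tx":0,"ty":0,"tz":-1.1,"spin":0},{"tx":0,"ty":0,"tz":-1.2,"spin":0}]'

```text
time: 3.9
tcp_pos: [0.5311, 0.2927, 0.0194]
ee_rot: [-0.396, 0.587, -0.586, 0.393]
force: [-0.9, 0.6, 0.6]
opening: 0.0001
```

Request:
step_arm --targets '[{"tx":0,"ty":0,"tz":-0.1,"spin":0},{"tx":0,"ty":0,"tz":-0.2,"spin":0}]'

```text
time: 4.1
tcp_pos: [0.5312, 0.2927, 0.0174]
ee_rot: [-0.396, 0.587, -0.586, 0.393]
force: [-0.0, -0.2, -0.4]
opening: 0.0
```

Request:
step_arm --targets '[{"tx":0,"ty":0,"tz":-0.1,"spin":0},{"tx":0,"ty":0,"tz":-0.2,"spin":0}]'

```text
time: 4.3
tcp_pos: [0.5316, 0.2935, 0.0159]
ee_rot: [-0.396, 0.587, -0.586, 0.394]
force: [-0.6, 2.3, 5.8]
opening: 0.0
```

Request:
step_arm --targets '[{"tx":0,"ty":0,"tz":-0.1,"spin":0},{"tx":0,"ty":0,"tz":-0.2,"spin":0},{"tx":0,"ty":0,"tz":-0.3,"spin":0}]'

```text
time: 4.6
tcp_pos: [0.5321, 0.2945, 0.0135]
ee_rot: [-0.395, 0.587, -0.586, 0.395]
force: [-0.6, 1.8, 5.2]
opening: -0.0003
```

It gives at about 5 N, so this is the free end. I press it down to the hard stop.

Request:
step_arm --targets '[{"tx":0,"ty":0,"tz":-0.2,"spin":0},{"tx":0,"ty":0,"tz":-0.4,"spin":0},{"tx":0,"ty":0,"tz":-0.6,"spin":0},{"tx":0,"ty":0,"tz":-0.8,"spin":0}]'

```text
time: 5.0
tcp_pos: [0.5329, 0.2964, 0.0061]
ee_rot: [-0.394, 0.587, -0.585, 0.396]
force: [0.2, 4.1, 5.2]
opening: -0.0001
```

Request:
step_arm --targets '[{"tx":0,"ty":0,"tz":-0.2,"spin":0},{"tx":0,"ty":0,"tz":-0.3,"spin":0}]'

```text
time: 5.2
tcp_pos: [0.5335, 0.2977, 0.0034]
ee_rot: [-0.394, 0.588, -0.585, 0.397]
force: [0.7, 4.7, 4.4]
opening: 0.0002
```

Request:
step_arm --targets '[{"tx":0,"ty":0,"tz":-0.1,"spin":0},{"tx":0,"ty":0,"tz":-0.2,"spin":0}]'

```text
time: 5.4
tcp_pos: [0.5335, 0.2976, 0.0019]
ee_rot: [-0.394, 0.588, -0.585, 0.397]
force: [-3.0, 0.1, 13.1]
opening: 0.0001
```

Request:
step_arm --targets '[{"tx":0,"ty":0,"tz":-0.1,"spin":0},{"tx":0,"ty":0,"tz":-0.2,"spin":0},{"tx":0,"ty":0,"tz":-0.2,"spin":0}]'

```text
time: 5.7
tcp_pos: [0.5334, 0.2967, 0.0006]
ee_rot: [-0.394, 0.587, -0.585, 0.397]
force: [-1.7, 0.4, 10.7]
opening: -0.0001
```

Request:
step_arm --targets '[{"tx":0,"ty":0,"tz":-0.2,"spin":0},{"tx":0,"ty":0,"tz":-0.4,"spin":0},{"tx":0,"ty":0,"tz":-0.4,"spin":0}]'

```text
time: 6.0
tcp_pos: [0.5336, 0.2958, -0.0017]
ee_rot: [-0.394, 0.587, -0.585, 0.397]
force: [-3.7, -1.4, 19.3]
opening: -0.0001
```

Request:
step_arm --targets '[{"tx":0,"ty":0,"tz":-0.3,"spin":0},{"tx":0,"ty":0,"tz":-0.5,"spin":0},{"tx":0,"ty":0,"tz":-0.5,"spin":0}]'

```text
time: 6.3
tcp_pos: [0.5339, 0.2959, -0.0022]
ee_rot: [-0.393, 0.588, -0.585, 0.397]
force: [-10.9, -2.2, 42.5]
opening: -0.0001
```

Hard stop: it has sunk about 18.7 mm and reads 42 N. I rise and go over to the raised end, opening the fingers.

Request:
step_arm --targets '[{"tx":0,"ty":0,"tz":1,"spin":0},{"tx":0,"ty":0,"tz":4,"spin":0},{"tx":0,"ty":0,"tz":8,"spin":0},{"tx":0,"ty":0,"tz":11,"spin":0},{"tx":-1.3,"ty":-3.1,"tz":11,"spin":0},{"tx":-2.6,"ty":-6.2,"tz":11,"spin":0},{"tx":-3.9,"ty":-9.3,"tz":11,"spin":0},{"tx":-3.9,"ty":-9.3,"tz":11,"spin":0}]' --hand 1

```text
time: 7.1
tcp_pos: [0.4926, 0.1964, 0.1074]
ee_rot: [-0.393, 0.588, -0.587, 0.394]
force: [0.0, -0.6, 0.3]
opening: 0.0857
```

```bash
python3 - <<'E'
from h import *
from scipy.spatial.transform import Rotation as Ro
s=snap('scene','s2.png'); e=env.sense()
R=Ro.from_quat(e['ee_rot']).as_matrix();print(e['tcp_pos'],e['opening'],R.round(3),np.degrees(np.arctan2(R[1,2],R[0,2])))
q=cv2.convertScaleAbs(cv2.resize(s[150:240,325:425],None,fx=6,fy=6,interpolation=2),alpha=1.4,beta=10)
c=np.array([.5135,.2487]);u=np.array([.378,.926]);v=np.array([-.926,.378])
for a,z in((-64.5,67.3),(-58.3,82)):
  for b in(25,-25):
    w=(proj('scene',np.r_[c+(a*u+b*v)/1000,z/1000])-[325,150]+.5)*6; cv2.circle(q,tuple(int(i) for i in w),4,(0,255,0),2)
w=(proj('scene',e['tcp_pos']+[0,0,.0525])-[325,150]+.5)*6; cv2.circle(q,tuple(int(i) for i in w),4,(0,0,255),2)
cv2.imwrite('pics/c4.png',q)
E
```

```text
[0.4936897  0.19929253 0.10756132] 0.08556401763046119 [[-0.38   0.001  0.925]
 [-0.925  0.004 -0.38 ]
 [-0.005 -1.    -0.   ]] -22.318641196235337
```

View pics/c4.png

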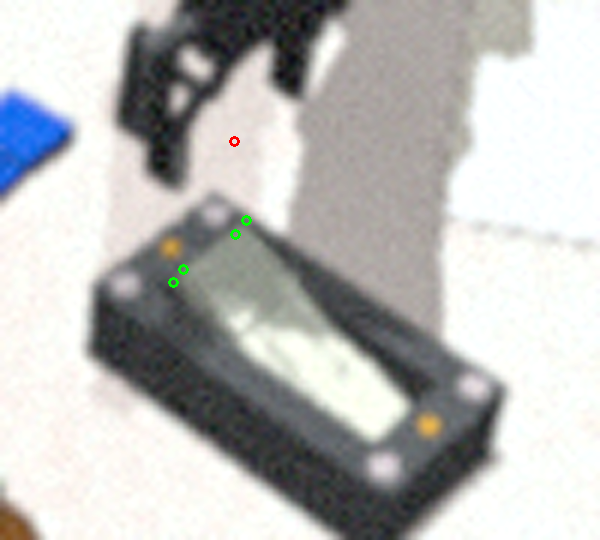

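The plaque is tilted with the robot-left-far end sunk and the near end raised at crop (215,250), and the open fingers straddle it (midpoint about (230,140)). I descend there and grip.

Request:
step_arm --targets '[{"tx":0.1,"ty":0.3,"tz":-3,"spin":0},{"tx":0.1,"ty":0.3,"tz":-6,"spin":0},{"tx":0.1,"ty":0.3,"tz":-8,"spin":0},{"tx":0.1,"ty":0.3,"tz":-9,"spin":0},{"tx":0.1,"ty":0.3,"tz":-9,"spin":0}]'

```text
time: 7.65
tcp_pos: [0.4938, 0.2022, 0.0161]
ee_rot: [-0.394, 0.588, -0.586, 0.394]
force: [-0.2, 0.9, -0.0]
opening: 0.0856
```

Request:
step_arm --targets '[{"tx":0,"ty":0,"tz":0,"spin":0},{"tx":0,"ty":0,"tz":0,"spin":0},{"tx":0,"ty":0,"tz":0,"spin":0},{"tx":0,"ty":0,"tz":0,"spin":0},{"tx":0,"ty":0,"tz":0,"spin":0},{"tx":0,"ty":0,"tz":0,"spin":0},{"tx":0,"ty":0,"tz":0,"spin":0}]' --hand -1

```text
time: 8.35
tcp_pos: [0.4946, 0.2026, 0.0171]
ee_rot: [-0.393, 0.588, -0.586, 0.395]
force: [0.0, 0.6, 6.2]
opening: 0.0489
```

Request:
step_arm --targets '[{"tx":0,"ty":0,"tz":0.3,"spin":0},{"tx":0,"ty":0,"tz":0.6,"spin":0},{"tx":0,"ty":0,"tz":1.0,"spin":0},{"tx":0,"ty":0,"tz":1.5,"spin":0},{"tx":0,"ty":0,"tz":2.0,"spin":0},{"tx":0,"ty":0,"tz":3.0,"spin":0},{"tx":0,"ty":0,"tz":4.0,"spin":0},{"tx":0,"ty":0,"tz":5.0,"spin":0},{"tx":0,"ty":0,"tz":6.0,"spin":0},{"tx":0,"ty":0,"tz":7.0,"spin":0}]'

```text
time: 9.35
tcp_pos: [0.4946, 0.2026, 0.0881]
ee_rot: [-0.393, 0.588, -0.586, 0.395]
force: [-0.3, -0.4, -1.4]
opening: 0.0489
```

Request:
step_arm --targets '[{"tx":0,"ty":0,"tz":2,"spin":0},{"tx":0,"ty":0,"tz":4,"spin":0},{"tx":0,"ty":0,"tz":6,"spin":0},{"tx":0,"ty":0,"tz":6,"spin":0}]'

```text
time: 9.75
tcp_pos: [0.4962, 0.2031, 0.1511]
ee_rot: [-0.391, 0.588, -0.586, 0.397]
force: [0.5, 1.0, -1.0]
opening: 0.0487
```

```bash
python3 - <<'E'
from h import *
s=snap('scene','s3.png'); e=env.sense(); print(e['time'],e['tcp_pos'],e['force'],e['opening'],e['joint_pos'].round(2))
p=proj('scene',e['tcp_pos']+[0,0,.044]); print(p)
q=cv2.convertScaleAbs(cv2.resize(s[110:240,310:430],None,fx=4.6,fy=4.6,interpolation=2),alpha=1.4,beta=10)
cv2.imwrite('pics/c5.png',q)
E
```

```text
9.8 [0.49535879 0.20288909 0.14950185] [ 0.07178964 -0.83557315 -2.54586847] 0.04853950162146611 [-0.58  0.41  0.22  1.81 -0.11  0.93 -0.7 ]
[365.50858347 165.49185089]
```

View pics/c5.png

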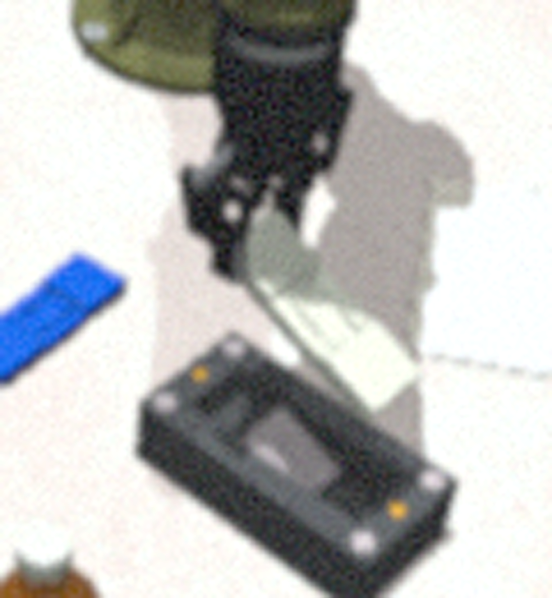

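The plaque is held by its raised end and out of the mould, tilted, with its low end near crop (396,392). I carry it to the pan at this height, turning it by +0.28.

```bash
python3 - <<'E'
from h import *
T=np.array([.4954,.2029]);u=np.array([.378,.926]);n=np.array([-.926,.378])
for cx,cy in((396,392),(280,225)):
    o,d=ray('scene',310+cx/4.6-.5,110+cy/4.6-.5); k=((T-o[:2])@n)/(d[:2]@n); X=o+k*d; print(X,(X[:2]-T)@u)
E
```

```text
[0.53929616 0.31043399 0.15614172] 0.11616921980999068
[0.5006902  0.21585959 0.22960716] 0.014000281208326575
```

Request:
step_arm --targets '[{"tx":0,"ty":-2,"tz":0.5,"spin":0},{"tx":0,"ty":-5.5,"tz":1,"spin":0.03},{"tx":0,"ty":-9.5,"tz":1,"spin":0.06},{"tx":0,"ty":-13.5,"tz":1,"spin":0.09},{"tx":0,"ty":-17.5,"tz":1,"spin":0.12},{"tx":0,"ty":-21.5,"tz":1,"spin":0.15},{"tx":0,"ty":-25.5,"tz":1,"spin":0.18},{"tx":0,"ty":-29.5,"tz":1,"spin":0.21},{"tx":0,"ty":-33.5,"tz":1,"spin":0.24},{"tx":0,"ty":-37,"tz":1,"spin":0.27}]'

```text
time: 10.8
tcp_pos: [0.4944, -0.1692, 0.1586]
ee_rot: [-0.468, 0.53, -0.527, 0.471]
force: [0.2, -0.5, -1.8]
opening: 0.0491
```

Request:
step_arm --targets '[{"tx":-0.2,"ty":-3.5,"tz":0,"spin":0},{"tx":-0.4,"ty":-7.5,"tz":0,"spin":0},{"tx":-0.5,"ty":-10.9,"tz":0,"spin":0},{"tx":-0.5,"ty":-10.9,"tz":-1,"spin":0},{"tx":-0.5,"ty":-10.9,"tz":-2.5,"spin":0},{"tx":-0.5,"ty":-10.9,"tz":-4,"spin":0},{"tx":-0.5,"ty":-10.9,"tz":-5.5,"spin":0},{"tx":-0.5,"ty":-10.9,"tz":-6.5,"spin":0},{"tx":-0.5,"ty":-10.9,"tz":-7,"spin":0},{"tx":-0.5,"ty":-10.9,"tz":-7,"spin":0}]'

```text
time: 11.8
tcp_pos: [0.489, -0.2776, 0.0877]
ee_rot: [-0.468, 0.531, -0.527, 0.471]
force: [-0.2, -0.4, -1.6]
opening: 0.0486
```

```bash
python3 - <<'E'
from h import *
s=snap('scene','s4.png'); t=snap('top','t4.png'); e=env.sense(); print(e['time'],e['tcp_pos'],e['force'],e['opening'])
a=cv2.resize(s[90:210,190:310],(480,480),interpolation=2); b=cv2.resize(t[165:265,350:450],(320,320),interpolation=2)
q=np.zeros((480,800,3),np.uint8); q[:,:480]=a; q[:320,480:]=b
cv2.imwrite('pics/c6.png',cv2.convertScaleAbs(q,alpha=1.2,beta=5))
E
```

```text
11.9 [ 0.48967124 -0.27817484  0.08884965] [-0.68187198 -0.02918863 -0.81061838] 0.04883005174189979
```

View pics/c6.png

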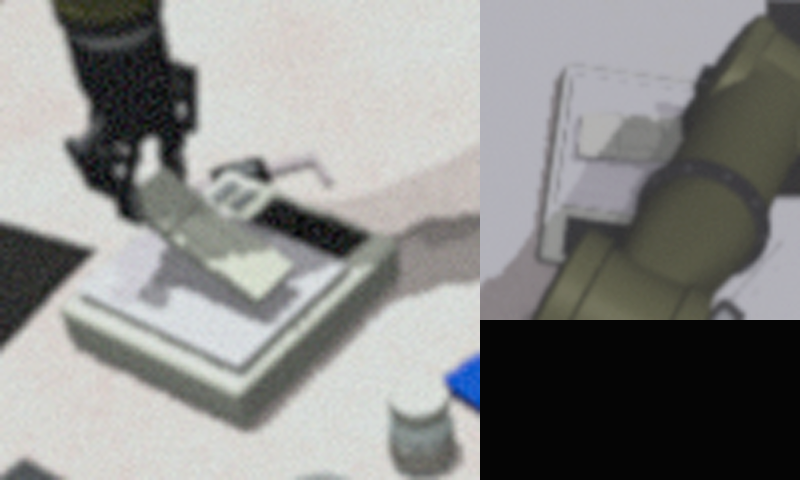

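The plaque hangs over the middle of the pan, low end toward the jar side. I lower it to contact, then swing it flat with the grip end following an arc.

Request:
step_arm --targets '[{"tx":0,"ty":0,"tz":-0.5,"spin":0},{"tx":0,"ty":0,"tz":-1.0,"spin":0},{"tx":0,"ty":0,"tz":-1.2,"spin":0},{"tx":0,"ty":0,"tz":-1.4,"spin":0}]'

```text
time: 12.3
tcp_pos: [0.4896, -0.2781, 0.0746]
ee_rot: [-0.468, 0.53, -0.527, 0.471]
force: [0.5, 0.2, -0.9]
opening: 0.0483
```

Request:
step_arm --targets '[{"tx":0,"ty":0,"tz":-0.1,"spin":0},{"tx":0,"ty":0,"tz":-0.3,"spin":0},{"tx":0,"ty":0,"tz":-0.4,"spin":0}]'

```text
time: 12.6
tcp_pos: [0.4896, -0.2782, 0.0705]
ee_rot: [-0.468, 0.53, -0.527, 0.471]
force: [-0.3, -0.6, -0.6]
opening: 0.0489
```

Request:
step_arm --targets '[{"tx":0,"ty":0,"tz":-0.2,"spin":0},{"tx":0,"ty":0,"tz":-0.4,"spin":0},{"tx":0,"ty":-0.05,"tz":-0.6,"spin":0}]'

```text
time: 12.9
tcp_pos: [0.4902, -0.2799, 0.0653]
ee_rot: [-0.468, 0.53, -0.528, 0.471]
force: [-2.0, -3.4, 6.9]
opening: 0.0489
```

Request:
step_arm --targets '[{"tx":0,"ty":-0.1,"tz":-0.2,"spin":0},{"tx":0,"ty":-0.2,"tz":-0.4,"spin":0},{"tx":0,"ty":-0.2,"tz":-0.6,"spin":0}]'

```text
time: 13.2
tcp_pos: [0.4905, -0.2825, 0.0595]
ee_rot: [-0.467, 0.529, -0.529, 0.471]
force: [-2.8, -2.8, 5.0]
opening: 0.0487
```

Request:
step_arm --targets '[{"tx":-0.05,"ty":-0.1,"tz":-0.3,"spin":0},{"tx":-0.05,"ty":-0.2,"tz":-0.6,"spin":0},{"tx":-0.1,"ty":-0.25,"tz":-0.9,"spin":0},{"tx":-0.1,"ty":-0.3,"tz":-1.2,"spin":0},{"tx":-0.1,"ty":-0.35,"tz":-1.5,"spin":0}]'

```text
time: 13.7
tcp_pos: [0.4898, -0.2868, 0.0445]
ee_rot: [0.467, -0.529, 0.53, -0.471]
force: [-0.2, -4.2, 5.0]
opening: 0.0485
```

Request:
step_arm --targets '[{"tx":-0.05,"ty":-0.05,"tz":-0.3,"spin":0},{"tx":-0.1,"ty":-0.1,"tz":-0.6,"spin":0},{"tx":-0.1,"ty":-0.15,"tz":-0.9,"spin":0},{"tx":-0.1,"ty":-0.15,"tz":-1.2,"spin":0}]'

```text
time: 14.1
tcp_pos: [0.4888, -0.2887, 0.0323]
ee_rot: [0.467, -0.529, 0.53, -0.471]
force: [0.5, -3.8, 5.7]
opening: 0.0484
```

Now about 10 mm to go, so I take finer steps and watch for the finger touch or flat contact.

Request:
step_arm --targets '[{"tx":0,"ty":0,"tz":-0.2,"spin":0},{"tx":0,"ty":0,"tz":-0.4,"spin":0},{"tx":0,"ty":0,"tz":-0.6,"spin":0}]'

```text
time: 14.4
tcp_pos: [0.4886, -0.2887, 0.0261]
ee_rot: [0.467, -0.529, 0.53, -0.47]
force: [-0.0, -4.8, 4.5]
opening: 0.0485
```

Request:
step_arm --targets '[{"tx":0,"ty":0,"tz":-0.1,"spin":0},{"tx":0,"ty":0,"tz":-0.2,"spin":0}]'

```text
time: 14.6
tcp_pos: [0.4884, -0.2887, 0.0241]
ee_rot: [0.468, -0.529, 0.529, -0.47]
force: [-2.3, -0.9, 16.5]
opening: 0.0486
```

Request:
step_arm --targets '[{"tx":0,"ty":0,"tz":-0.1,"spin":0},{"tx":0,"ty":0,"tz":-0.2,"spin":0}]'

```text
time: 14.8
tcp_pos: [0.4885, -0.2887, 0.024]
ee_rot: [0.467, -0.529, 0.53, -0.471]
force: [-5.2, 1.6, 33.3]
opening: 0.0488
```

```bash
python3 - <<'E'
from h import *
s=snap('scene','s5.png'); e=env.sense(); print(e['time'],e['tcp_pos'],e['force'],e['opening'])
cv2.imwrite('pics/c7.png',cv2.convertScaleAbs(cv2.resize(s[110:200,200:300],(700,630)[:2],interpolation=2)[:600],alpha=1.2,beta=5))
E
```

```text
14.85 [ 0.48845715 -0.28872727  0.02409219] [-3.1411581  -0.59559227 23.33360237] 0.048944424001000825
```

View pics/c7.png

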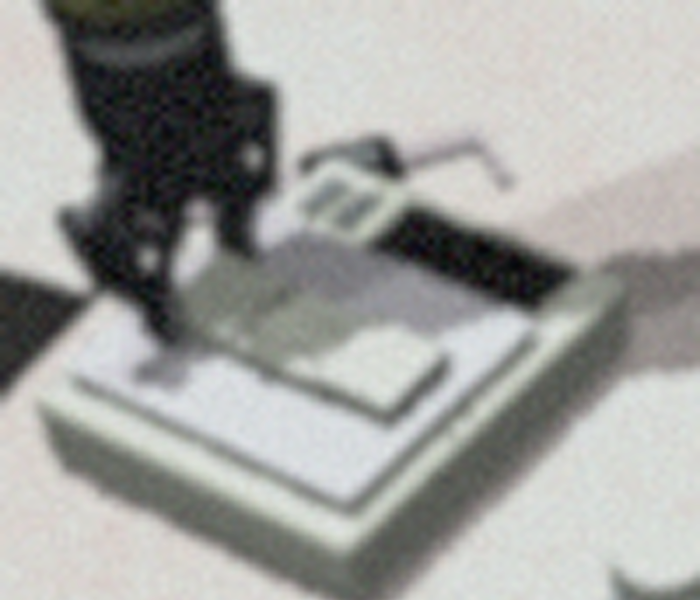

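The plaque lies flat in the middle of the pan (crop centre about (315,350), same as the pan centre). I release it.

Request:
step_arm --targets '[{"tx":0,"ty":0,"tz":0,"spin":0},{"tx":0,"ty":0,"tz":0,"spin":0},{"tx":0,"ty":0,"tz":0,"spin":0}]' --hand 0.25

```text
time: 15.15
tcp_pos: [0.488, -0.2878, 0.0235]
ee_rot: [-0.468, 0.529, -0.529, 0.471]
force: [-0.3, -0.3, -0.1]
opening: 0.0535
```

Request:
step_arm --targets '[{"tx":0,"ty":0,"tz":0,"spin":0},{"tx":0,"ty":0,"tz":0,"spin":0},{"tx":0,"ty":0,"tz":0,"spin":0},{"tx":0,"ty":0,"tz":0,"spin":0},{"tx":0,"ty":0,"tz":0,"spin":0}]' --hand 0.8

```text
time: 15.65
tcp_pos: [0.488, -0.2878, 0.0234]
ee_rot: [-0.468, 0.529, -0.529, 0.471]
force: [-0.3, 0.1, 1.1]
opening: 0.077
```

Request:
step_arm --targets '[{"tx":0,"ty":0,"tz":0.5,"spin":0},{"tx":0,"ty":0,"tz":2,"spin":0},{"tx":0,"ty":0,"tz":5,"spin":0},{"tx":0,"ty":0,"tz":9,"spin":0},{"tx":0,"ty":0,"tz":13,"spin":0},{"tx":-2,"ty":-4,"tz":15,"spin":0},{"tx":-4,"ty":-8,"tz":15,"spin":0},{"tx":-5,"ty":-12,"tz":15,"spin":0},{"tx":-5,"ty":-12,"tz":15,"spin":0}]'

```text
time: 16.55
tcp_pos: [0.4339, -0.4146, 0.1743]
ee_rot: [0.467, -0.53, 0.532, -0.467]
force: [-0.2, 0.1, 0.1]
opening: 0.0769
```

```bash
python3 - <<'E'
from h import *
s=snap('scene','s6.png'); t=snap('top','t6.png'); e=env.sense(); print(e['time'],e['tcp_pos'],e['force'],e['opening'])
q=np.zeros((560,800,3),np.uint8)
q[:300,:400]=cv2.resize(s[110:200,190:310],(400,300),interpolation=2); q[:300,400:]=cv2.resize(t[170:260,350:470],(400,300),interpolation=2)
q[310:560,:400]=cv2.resize(s,(400,250),interpolation=3); q[310:560,400:]=cv2.resize(t,(400,250),interpolation=3)
cv2.imwrite('pics/c8.png',cv2.convertScaleAbs(q,alpha=1.2))
E
```

```text
16.65 [ 0.43718956 -0.4087056   0.17354909] [ 0.4063584  -0.26226303 -0.64221353] 0.0773684484183861
```

View pics/c8.png

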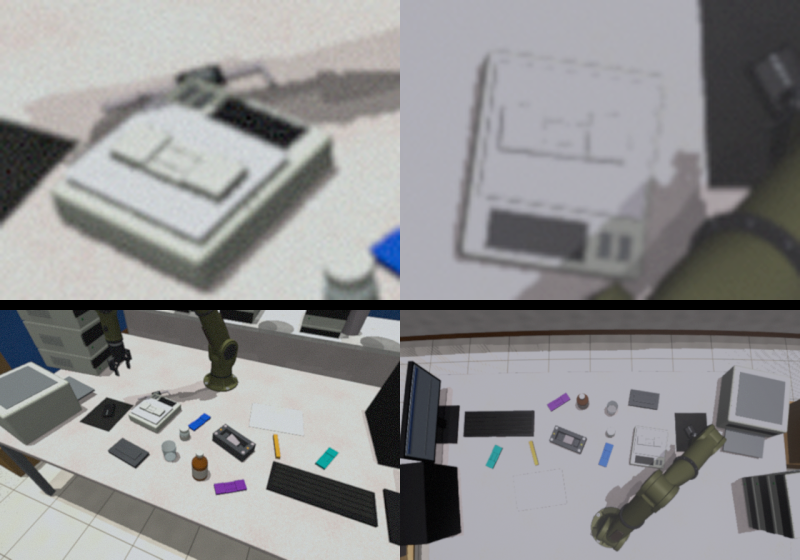

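The plaque lies flat and right way up, centred on the pan in both views. The jar and other items look unmoved, and the arm is clear, so I hand in.

```bash
python3 - <<'E'
from h import *
P=np.array([onz('top',350+(x-400)/400*120-.5,170+y*.3-.5,z)[:2] for x,y,z in((491,52,.066),(662,75,.066),(641,212,.066),(478,196,.066))]); print('pan',P.mean(0))
Q=np.array([onz('top',350+(x-400)/400*120-.5,170+y*.3-.5,.08)[:2] for x,y in((502,105),(628,118),(623,163),(498,150))]); print('plaque',Q.mean(0))
a=cv2.imread('pics/s0.png');b=cv2.imread('pics/s6.png'); d=cv2.absdiff(a,b).max(2)>60
print('changed px jar/beaker/bottle/cover/bar',[int(d[y0:y1,x0:x1].sum()) for x0,y0,x1,y1 in((285,180,305,210),(258,205,285,245),(303,225,336,275),(170,203,240,252),(432,195,452,240))])
print(env.finish_job())
E
```

```text
pan [ 0.49772368 -0.2333225 ]
plaque [ 0.49513132 -0.22504068]
changed px jar/beaker/bottle/cover/bar [0, 0, 0, 0, 0]
the job is handed in; nothing more can be done
None
```

The plaque is out of the mould and lying flat, right way up, near the middle of the balance's weighing pan. The job is handed in; the last state I read was at 16.65 s.

- **Freeing it:** I pressed the end of the plaque farther from the base. It gave at about 5 N and sank about 18.7 mm to a hard stop, with 42 N at the fingertips. The other end tipped up and stayed up.
- **Placing it:** I gripped the raised end, lifted the plaque out and carried it over. I set its low end on the pan, then lowered the held end until it lay flat before letting go.
- **Last checks:** The top view puts the plaque about 9 mm from the pan centre, good to about 5 mm because the edges were read by eye. The scene view also shows it near the middle. Comparing start and end pictures showed no change at the jar, beaker, bottle, cover or bar. I did not compare the mouse or calliper that way.
- **Disagreement:** The real fingertips were about 39 mm short of the reported TCP, seen in the pictures and confirmed by touch. I corrected for this in every later height.

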